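Roll a round bar into the V-block and up to its stop

ROBOT

A 7-joint arm with a two-finger parallel gripper is mounted at the origin on a cart in front of the work surface, level with it; the furniture and walls round the work are solid. World frame = base frame: x ahead of the robot, y to its left, z up, the work surface at z = 0. Lengths are in m, angles in rad, forces in N, time in s.
With the tool pointing down it reaches from about 0.35 to 0.9 m from the base axis. Payload 7.2 kg.
Tool frame: the origin (TCP) lies at the very end of the fingers, on their centre line; the grasp point (between the pads) lies 19 mm behind it (grip_depth is the distance from the TCP to the grasp point, in m); z points along the fingers, y is the line along which they close (so a half turn about z gives the same grasp; the last joint's range is limited). The gripper opens to 88 mm and grips with 3 to 60 N. Pads are 20 mm wide; open, the fingers measure 115 mm over their backs; the gripper's body (75 mm by 178 mm) begins 61 mm behind the grasp point.
Start: joints at [-1.337, 0.411, -0.013, 1.596, 0.006, 1.134, -0.082], TCP at [0.186, 0.597, 0.223] pointing down, gripper open.
Joint ranges: [-2.95, 2.95], [-0.29, 1.99], [-1.47, 1.44], [0.14, 2.54], [-1.03, 4.17], [0.13, 1.85], [-2.86, 2.86]. Speed limits (rad/s): [2.39, 2.39, 3.01, 3.01, 3.14, 3.14, 3.14].

INTERFACE

Orientations are given as [roll, pitch, yaw] about the fixed x, y, z axes, in that order (R = Rz(yaw) Ry(pitch) Rx(roll)).
In Python, from rig import * gives the robot as it stands. The module is installed in compiled form; this text tells all that it offers.
- The arm moves only by the tool drive_tool, never from a script. Its argument "plan" is a list that holds one entry, the list of rows, each a list of 5 numbers: the shift along the tool's x, y, z each as a share of 0.1 m, from -1 to 1, then the turn about the tool's z as a share of 45 degrees, from -1 to 1, then the opening, from -1 (shut) to 1 (fully open), so that 0 is half open. In form: [[[tx, ty, tz, twist, grip], ...]]. A call has exactly 10 rows; each row is the pose to reach, as a shift and turn from the pose commanded when the call began, along the tool's axes at that moment; what a row does not reach only later rows make up. A row lasts 1/12 s, in which the tool goes at most 41.7 mm and 7.16 degrees, less where a joint would pass 70% of its speed; a pose out of reach is approached as far as the arm can. A call with a number of a shift or a turn outside -1 to 1 is refused whole. A call with a gripper value outside its range is refused whole. The fingers move at their own pace and stop on an object; the grip force is fixed at half the most. Time passes only in rows, so rows that repeat a pose let the fingers close, or fill a call up. It gives the time, the measured TCP pose, the force, the opening and the grip force at its end, in the units of the state.
- sense(): the state, without advancing time (a new reading comes with each control period).
- snapshot(name): name is "scene" or "top" or "wrist"; returns a dict with "img" (384x512x3 uint8, red, green, blue), "fx", "fy", "cx", "cy" (pixels), "position" and "rotation" of the camera in the world; the wrist camera has in their place "hand_eye" (4x4, takes a point from camera to tool coordinates, whose origin is the TCP and whose axes are the flange's). Camera axes: x right, y down, z forward; pixel columns grow to the right and rows downward; lengths in m; the calibration is good to about 2 mm. A picture is of the moment at which its call begins: read the wrist's pose just before it. There is no depth.
- close_job(): hands the job in; it is judged then, once.
The state is a dict: "clock": time; "joint_pos": joint angles; "qvel": joint speeds; "joint_efforts": joint torques, N m; "eef_pos": TCP position; "ee_rot": TCP orientation; "ft_force": force on the tool from outside, world axes, zero at the start; "moment": the same for the moment, N m; "grip_width": opening from 0.0 (shut) to 1.0 (fully open); "gripper_force": force on a finger pad.
Only numpy, scipy, OpenCV 4.12 (cv2) and the standard library are available. Lean on these libraries where they do the work, as an engineer would, in place of code of your own. Each camera call takes 0.05 s, during which the arm holds its last target. There are 200 camera calls.

TASK

With your fingertips, roll the round aluminium bar along the bench, up the ramp of the grey V-block and into its groove, then push it along the groove until its end touches the steel stop plate, and leave it lying there with the hand clear. The bar is only to be pushed: do not grip or lift it, do not press hard on it or fling it. Leave the sanding block, the paint pot and the thread spool where they stand.

Things in the scene. Friction and masses are not known exactly. Their poses are not given: they have to be found in the camera images.
- bar: loose smooth round aluminium bar (friction about 0.35), diameter 30 mm, 160 mm long, about 0.3 kg, lying on the bench before the ramp, within 0.1 rad of parallel to the groove. Origin: middle of its axis; y: along the bar; at the start z points up (x, z turn as it rolls). It rolls with almost no resistance; sliding it along the groove takes 1 to 6 N.
- vblock: grey steel V-block with a ramp, fixed to the bench. Origin: at bench height below the bar's middle in its final place. x points the way the bar is rolled (away from the robot), y along the groove, z up. Spans x -72.5 to +44, y -80 to +60 mm. Bar start: x -185 to -135, y +20 to +35 mm. Bar lying in the groove: its axis over x = 0, 23 mm above the bench.
- lip (a point): middle of the lip between ramp and groove, 14.5 mm above the bench; in the block's frame x = -12.5, y = -10 mm. The plain ramp rises to it from bench height at x = -72.5 mm. The bar's axis is 29.5 mm above the bench as it passes the lip. The 90-degree groove falls from the lip to its bottom at x = 0, 2 mm high; its far face rises to 32 mm high at x = +30 mm.
- stop (a point): point on the groove-side face of the upright steel stop plate at the -y end of the groove, where the bar's end must touch: x = 0, y = -80 mm in the block's frame, 23 mm high. The plate is 6 mm thick, 52 mm high, and spans x -28 to +44 mm. With the bar against it the bar's middle is at y = 0 and its +y end stands out 20 mm past the block.
- sand_block: loose tan sanding block, 36 x 70 x 26 mm, behind the V-block; origin at the centre of its underside. Leave it alone.
- paint_pot: loose small grey-lidded paint pot, 32 mm across, 42 mm high, behind the V-block; origin at the centre of its underside. Leave it alone.
- thread_spool: loose wooden thread spool, 34 mm across, 36 mm high, to the left of the ramp; origin at the centre of its underside. Leave it alone. Left of it (about x 0.45 to 0.67, y 0 to 0.2 m in the world) a fixed white basket of tools stands up to about 0.2 m high: pass well over it.

How it is judged:
On the way, in this order (a step that is already met when the one before it is completed fails the run):
1. the bar rolls on the bench towards the ramp: it turns over (its own z axis more than 2.2 rad from up) while still lying on the bench (angle between bar's own z axis and vertical above 2.2 rad and height (world z) of bar below 0.018 m and x of bar in the frame of vblock below -0.068 m).
2. the bar lies down in the groove (x of bar in the frame of vblock between -0.004 and 0.004 m and z of bar in the frame of vblock between 0.0205 and 0.0265 m and angle between the y axis of bar and the y axis of vblock, either way round below 0.06 rad), for 0.2 s.
At the end, for the whole second after the job is handed in: The bar lies at rest in the groove (axis within 4 mm of the groove's middle line, 20.5 to 26.5 mm above the bench, parallel within 0.06 rad) with its end within 4 mm of the stop plate; sanding block, paint pot and thread spool within 15 mm of where they stood (all of step 2 and y of bar in the frame of vblock between -0.003 and 0.004 m and linear speed of bar below 0.01 m/s and angular speed of bar below 0.2 rad/s and distance of each of sand_block, paint_pot, thread_spool from where it was at the start of the episode below 0.015 m); the robot touches nothing.
It fails at once if the bar is lifted: higher than 38 mm, or off the bench before the ramp (height (world z) of bar above 0.038 m or (x of bar in the frame of vblock below -0.09 m and height (world z) of bar above 0.021 m)).
It fails at once if the bar is flung (faster than 0.6 m/s) (linear speed of bar above 0.6 m/s).
It fails at once if the bar is gripped or pressed hard (more than 25 N) (contact force between the fingers and bar above 25 N).
It fails at once if the sanding block, paint pot or thread spool is pushed more than 15 mm or tipped (distance of any of sand_block, paint_pot, thread_spool from where it was at the start of the episode above 0.015 m or angle between any of sand_block, paint_pot, thread_spool's own z axis and vertical above 0.5 rad).
It also fails if it takes over 53 s, if anything falls off the work surface, if the arm or the gripper's body presses on something with over 40 N, if the wrist force passes 120 N, or if a joint passes its speed limit or range.

## Working session

There is one attempt and no reset: what is moved stays moved. The work goes in short steps, Python scripts to look and compute and a tool call to move; the robot and the scene stay as the last step left them, time stands still between calls to the robot, and variables do not carry over. Pictures are saved under pics/ and viewed, at most 10 in all, crops included, and the job is handed in when it is done.

Besides the shell and the picture viewer there is one more tool, called after "Request:" in YAML: its name, and indented under it one key for each argument. drive_tool: Moves the arm, as the interface text tells. Shift numbers are shares of 0.1 m and turn numbers shares of 45 degrees, none past 1 either way. Its arguments: {"type":"object","properties":{"plan":{"type":"array","items":{"type":"array","items":{"type":"array","items":{"type":"number","minimum":-1,"maximum":1}}}}},"required":["plan"]}

```bash
mkdir -p pics; cat > h.py <<'E'
from rig import *
import numpy as np, cv2
def save(n,f):
    s=snapshot(n); cv2.imwrite('pics/'+f+'.png',s['img'][:,:,::-1]); np.savez('pics/'+f,**{k:v for k,v in s.items()}); return s
def ray(s,uv,z):
    uv=np.array(uv,float); d=np.array([(uv[0]-s['cx'])/s['fx'],(uv[1]-s['cy'])/s['fy'],1.]); R=np.array(s['rotation']);p=np.array(s['position'])
    d=R@d; return p+d*(z-p[2])/d[2]
E
python3 - <<'E'
from h import *
s=sense();print(s['eef_pos'],s['ee_rot'],s['clock'],s['grip_width'])
for n in('top','scene'):
    a=save(n,n+'0');print(a['fx'],a['cx'],a['cy'],a['position'],a['rotation'])
E
```

```text
[0.18565323 0.5962663  0.22180415] [-3.13999381e+00  1.11480078e-04  2.83982605e+00] 0.0 1.001464649529205
352.56878420077174 254.92818689407443 188.46387077237463 [ 0.47682375 -0.18973311  0.87192128] [-2.96404029  0.02103584 -1.58955303]
492.1539335178985 250.483098948149 182.44849512751588 [-3.43088574e-04 -6.02837815e-01  4.91025539e-01] [-2.08040682 -0.01664031 -0.96862112]
```

View pics/top0.png

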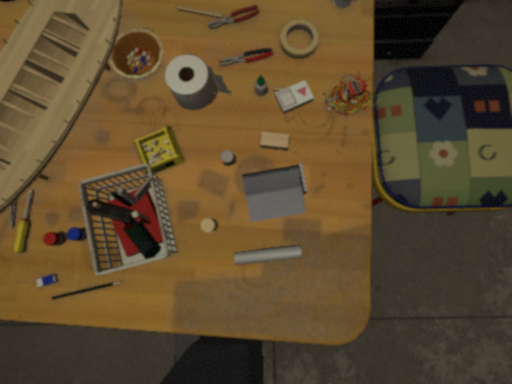

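View pics/scene0.png

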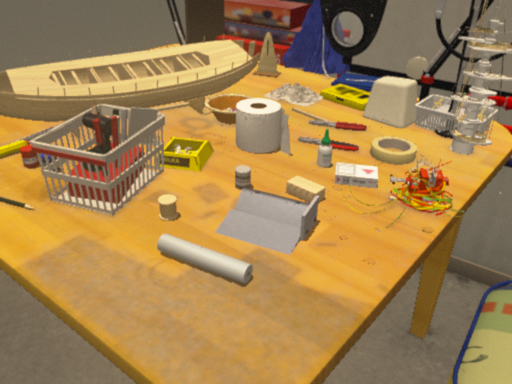

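The top view shows the bar at about (234..302, 247..262), the V-block at (243..307, 165..220) with the stop plate at its right end, the spool at (208,225), the pot at (228,157) and the sanding block at (274,140). I'll enlarge it to get accurate corners.

```bash
python3 - <<'E'
import cv2
a=cv2.imread('pics/top0.png')[145:275,195:325]
cv2.imwrite('pics/c1.png',cv2.resize(a,None,fx=4.6,fy=4.6,interpolation=cv2.INTER_CUBIC))
b=cv2.imread('pics/scene0.png')[165:290,145:335]
cv2.imwrite('pics/c2.png',cv2.resize(b,None,fx=4,fy=4,interpolation=cv2.INTER_CUBIC))
E
```

```text
(no output)
```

View pics/c1.png

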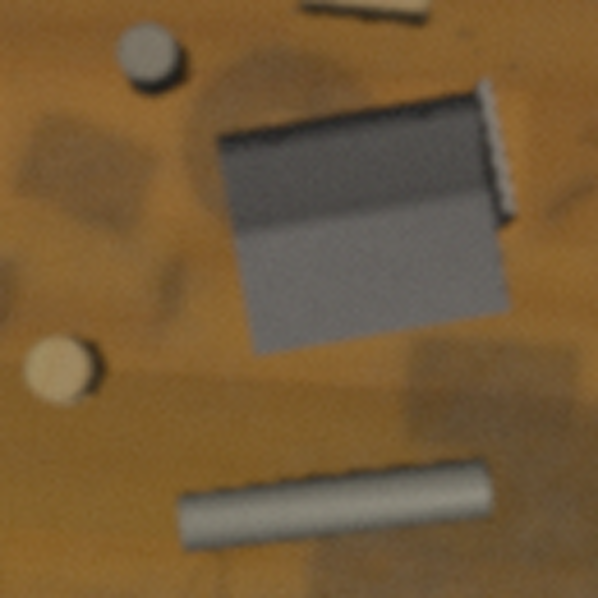

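View pics/c2.png

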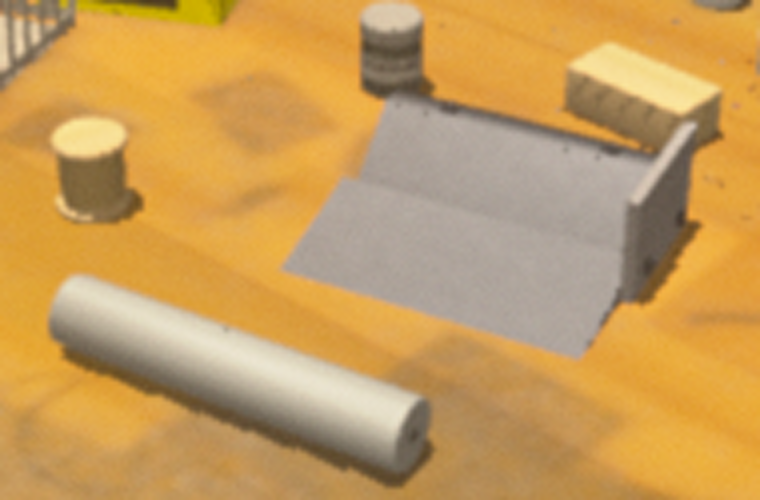

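The crops show the block's ramp foot corners (257,355)/(510,308) in c1 and (285,268)/(580,355) in c2. The bar's ends are at (181,523) and (490,488) in c1. I'll fit the poses now.

```bash
cat >> h.py <<'E'
from scipy.spatial.transform import Rotation as Ro
from scipy.optimize import least_squares
def proj(s,P):
    R=Ro.from_euler('xyz',s['rotation']).as_matrix() if np.size(s['rotation'])==3 else np.array(s['rotation'])
    c=(np.atleast_2d(P)-s['position'])@R
    return np.c_[c[:,0]/c[:,2]*s['fx']+s['cx'],c[:,1]/c[:,2]*s['fy']+s['cy']]
def ray(s,uv,z):
    R=Ro.from_euler('xyz',s['rotation']).as_matrix()
    d=R@np.array([(uv[0]-s['cx'])/s['fx'],(uv[1]-s['cy'])/s['fy'],1.]);p=np.array(s['position'])
    return p+d*(z-p[2])/d[2]
E
python3 - <<'E'
from h import *
T=np.load('pics/top0.npz');S=np.load('pics/scene0.npz')
ct=lambda L:(np.array(L)+.5)/4.6-.5+[195,145]
cs=lambda L:(np.array(L)+.5)/4-.5+[145,165]
Pt=np.array([[-72.5,60,0],[-72.5,-80,0],[-12.5,60,14.5],[44,60,32]])/1e3
Ut=ct([[257,355],[510,308],[238,232],[220,140]])
Ps=np.array([[-72.5,60,0],[-72.5,-80,0],[-12.5,60,14.5]])/1e3
Us=cs([[285,268],[580,355],[345,178]])
def W(p,P):
    c,s=np.cos(p[2]),np.sin(p[2]);return P@np.array([[c,s,0],[-s,c,0],[0,0,1]])+[p[0],p[1],0]
for wt,ws in((1,0),(0,1),(1,1)):
    f=lambda p:np.r_[wt*(proj(T,W(p,Pt))-Ut).ravel(),ws*(proj(S,W(p,Ps))-Us).ravel()]
    r=least_squares(f,[.5,-.25,0.1]);print(r.x,r.fun.round(1))
v=r.x
e=[ray(T,u,.015) for u in ct([[181.5,523],[490,488.5]])];print('bar',e,np.linalg.norm(e[0]-e[1]))
m=(e[0]+e[1])/2;d=e[0]-e[1];c,s=np.cos(v[2]),np.sin(v[2])
print(m,'yaw',np.arctan2(-d[0],d[1]),'in block',np.array([[c,s],[-s,c]])@(m-[v[0],v[1],0])[:2])
for n,u,z in(('spool',[62,370],.036),('pot',[150,54],.042)):print(n,ray(T,ct([u])[0],z))
# scene bar check: silhouette ends
for P in (e[0],e[1]):print('scene px c2',((proj(S,P)-[145,165]+.5)*4-.5))
E
```

```text
[ 0.63178401 -0.21001679  0.15150628] [-0.1 -0.3  0.7  0.2 -0.2  1.9 -0.4 -1.8  0.  -0.   0.   0.   0.  -0. ]
[ 0.62926421 -0.20899265  0.15742909] [-0.   0.   0.   0.  -0.   0.  -0.  -0.  -0.9  0.   0.8  0.6  0.1 -1. ]
[ 0.63059979 -0.20937093  0.15074289] [-0.3  0.1  0.4  0.7 -0.5  2.3 -0.7 -1.3 -0.4 -0.5  1.   0.4  0.8 -1.4]
bar [array([ 0.46264527, -0.12159443,  0.015     ]), array([ 0.47726624, -0.28205832,  0.015     ])] 0.16112862237746392
[ 0.46995575 -0.20182638  0.015     ] yaw 0.09086600653158891 in block [-0.15768931  0.03158333]
spool [ 0.54152905 -0.06220893  0.036     ]
pot [ 0.70707091 -0.10905925  0.042     ]
scene px c2 [[ 74.33029064 303.00919145]]
scene px c2 [[418.7617255 432.9310006]]
```

```bash
cat >> h.py <<'E'
V=np.array([.6306,-.2094]);VY=.152
def b2w(x,y): c,s=np.cos(VY),np.sin(VY);return V+[c*x-s*y,s*x+c*y]
def w2b(p): c,s=np.cos(VY),np.sin(VY);d=np.array(p[:2])-V;return np.array([c*d[0]+s*d[1],-s*d[0]+c*d[1]])
def route(p,yaw,wps):
    "wps: (x,y,z,yaw); prints one call target per line, rounded numbers, integrating the rounding"
    p=np.array(p,float)
    for w in wps:
        for _ in range(9):
            d=np.array(w[:3])-p;t=np.array([np.cos(yaw)*d[0]+np.sin(yaw)*d[1],np.sin(yaw)*d[0]-np.cos(yaw)*d[1],-d[2]])/.1
            tw=-(w[3]-yaw)/(np.pi/4)
            if abs(t).max()<.02 and abs(tw)<.01:break
            t=(t/max(1,abs(t).max())).round(2);tw=round(float(np.clip(tw,-1,1)),3)
            p=p+.1*np.array([np.cos(yaw)*t[0]+np.sin(yaw)*t[1],np.sin(yaw)*t[0]-np.cos(yaw)*t[1],-t[2]]);yaw-=tw*np.pi/4
            print(t,tw,'->',p.round(3),round(yaw,3))
E
python3 - <<'E'
from h import *
s=sense();x,y=b2w(-.215,.025)
route(s['eef_pos'],s['ee_rot'][2],[(.3,.42,.36,2.1),(.39,.2,.36,1.3),(.40,0,.36,.6),(x,y,.27,.152),(x,y,.12,.152)])
E
```

```text
[-1.   -0.83 -0.85] 0.942 -> [0.256 0.487 0.307] 2.1
[-0.8   0.04 -0.53] 0.0 -> [0.3  0.42 0.36] 2.1
[-1.   -0.14 -0.  ] 1.0 -> [0.339 0.327 0.36 ] 1.315
[-1.    0.74 -0.  ] 0.019 -> [0.385 0.211 0.36 ] 1.3
[-0.1   0.08 -0.  ] -0.0 -> [0.39 0.2  0.36] 1.3
[-1.    0.33 -0.  ] 0.891 -> [0.395 0.094 0.36 ] 0.6
[-0.49  0.81 -0.  ] -0.0 -> [ 0.4  -0.    0.36] 0.6
[-0.59  1.    0.48] 0.57 -> [ 0.408 -0.116  0.312] 0.152
[-0.09  1.    0.41] 0.0 -> [ 0.414 -0.216  0.271] 0.152
[-0.    0.01  1.  ] 0.0 -> [ 0.415 -0.217  0.171] 0.152
[-0.    0.    0.51] 0.0 -> [ 0.415 -0.217  0.12 ] 0.152
```

Request:
drive_tool:
  plan:
    - [[-0.5,-0.42,-0.85,0.5,1],[-1,-0.83,-0.85,0.942,1],[-1,-0.83,-0.85,0.942,1],[-1,-0.83,-0.85,0.942,1],[-1,-0.83,-0.85,0.942,1],[-1,-0.83,-0.85,0.942,1],[-1,-0.83,-0.85,0.942,1],[-1,-0.83,-0.85,0.942,1],[-1,-0.83,-0.85,0.942,1],[-1,-0.83,-0.85,0.942,1]]

```text
clock: 0.93
eef_pos: [0.2562, 0.4879, 0.3072]
ee_rot: [-3.141, 0.001, 2.103]
ft_force: [0.5, 0.8, 0.2]
grip_width: 0.996
gripper_force: 0.0
```

Request:
drive_tool:
  plan:
    - [[-0.8,0.04,-0.53,0,1],[-0.8,0.04,-0.53,0,1],[-0.8,0.04,-0.53,0,1],[-0.8,0.04,-0.53,0,1],[-0.8,0.04,-0.53,0,1],[-0.8,0.04,-0.53,0,1],[-0.8,0.04,-0.53,0,1],[-0.8,0.04,-0.53,0,1],[-0.8,0.04,-0.53,0,1],[-0.8,0.04,-0.53,0,1]]

```text
clock: 1.77
eef_pos: [0.3, 0.4211, 0.3601]
ee_rot: [-3.141, 0.0, 2.101]
ft_force: [-0.3, -0.4, 0.5]
grip_width: 0.997
gripper_force: 0.0
```

Request:
drive_tool:
  plan:
    - [[-1,-0.14,0,1,1],[-1,-0.14,0,1,1],[-1,-0.14,0,1,1],[-1,-0.14,0,1,1],[-1,-0.14,0,1,1],[-1,-0.14,0,1,1],[-1,-0.14,0,1,1],[-1,-0.14,0,1,1],[-1,-0.14,0,1,1],[-1,-0.14,0,1,1]]

```text
clock: 2.6
eef_pos: [0.3388, 0.3275, 0.3606]
ee_rot: [3.142, 0.0, 1.317]
ft_force: [-0.5, 0.3, -0.3]
grip_width: 0.998
gripper_force: 0.0
```

Request:
drive_tool:
  plan:
    - [[-1,0.74,0,0.02,1],[-1,0.74,0,0.02,1],[-1,0.74,0,0.02,1],[-1,0.74,0,0.02,1],[-1,0.74,0,0.02,1],[-1,0.74,0,0.02,1],[-1,0.74,0,0.02,1],[-1,0.74,0,0.02,1],[-1,0.74,0,0.02,1],[-1,0.74,0,0.02,1]]

```text
clock: 3.43
eef_pos: [0.3848, 0.2125, 0.3605]
ee_rot: [-3.142, 0.0, 1.3]
ft_force: [-0.2, -0.0, -0.4]
grip_width: 1.001
gripper_force: 0.0
```

Request:
drive_tool:
  plan:
    - [[-1,0.33,0,0.89,1],[-1,0.33,0,0.89,1],[-1,0.33,0,0.89,1],[-1,0.33,0,0.89,1],[-1,0.33,0,0.89,1],[-1,0.33,0,0.89,1],[-1,0.33,0,0.89,1],[-1,0.33,0,0.89,1],[-1,0.33,0,0.89,1],[-1,0.33,0,0.89,1]]

```text
clock: 4.27
eef_pos: [0.39, 0.1068, 0.3606]
ee_rot: [3.142, 0.0, 0.602]
ft_force: [-0.4, -0.5, 0.3]
grip_width: 1.0
gripper_force: 0.0
```

Request:
drive_tool:
  plan:
    - [[-0.52,0.94,0,0,1],[-0.52,0.94,0,0,1],[-0.52,0.94,0,0,1],[-0.52,0.94,0,0,1],[-0.52,0.94,0,0,1],[-0.52,0.94,0,0,1],[-0.52,0.94,0,0,1],[-0.52,0.94,0,0,1],[-0.52,0.94,0,0,1],[-0.52,0.94,0,0,1]]

```text
clock: 5.1
eef_pos: [0.4001, 0.0003, 0.3606]
ee_rot: [3.142, 0.0, 0.601]
ft_force: [0.3, -0.4, -0.2]
grip_width: 1.0
gripper_force: 0.0
```

Request:
drive_tool:
  plan:
    - [[-0.59,1,0.48,0.57,1],[-0.59,1,0.48,0.57,1],[-0.59,1,0.48,0.57,1],[-0.59,1,0.48,0.57,1],[-0.59,1,0.48,0.57,1],[-0.59,1,0.48,0.57,1],[-0.59,1,0.48,0.57,1],[-0.59,1,0.48,0.57,1],[-0.59,1,0.48,0.57,1],[-0.59,1,0.48,0.57,1]]

```text
clock: 5.93
eef_pos: [0.4081, -0.1154, 0.3128]
ee_rot: [-3.141, -0.0, 0.154]
ft_force: [-1.0, 0.8, 0.7]
grip_width: 0.999
gripper_force: 0.0
```

Request:
drive_tool:
  plan:
    - [[-0.09,1,0.41,0,1],[-0.09,1,0.41,0,1],[-0.09,1,0.41,0,1],[-0.09,1,0.41,0,1],[-0.09,1,0.41,0,1],[-0.09,1,0.41,0,1],[-0.09,1,0.41,0,1],[-0.09,1,0.41,0,1],[-0.09,1,0.41,0,1],[-0.09,1,0.41,0,1]]

```text
clock: 6.77
eef_pos: [0.4144, -0.2157, 0.2719]
ee_rot: [-3.141, -0.001, 0.153]
ft_force: [-0.5, -0.8, -0.2]
grip_width: 0.999
gripper_force: 0.0
```

```bash
python3 - <<'E'
from h import *
s=sense();print(s['clock'],s['eef_pos'],s['ee_rot'],w2b(s['eef_pos']),s['joint_pos'])
w=save('wrist','w1');print(w['fx'],w['cx'],w['cy'],w['hand_eye'])
E
```

```text
6.7667 [ 0.41443786 -0.21572341  0.27192338] [-3.14118008e+00 -9.15287817e-04  1.53485636e-01] [-0.2146273   0.02647977] [-0.49542768  0.10011473  0.96255573  1.93724774 -0.09101287  1.14805332
 -0.91515523]
312.80468804221283 259.1065718088841 189.93698864525447 [[ 6.12790041e-04 -9.55207430e-01 -2.95936462e-01  8.21418178e-02]
 [ 9.99999806e-01  6.17712828e-04  7.68612237e-05  5.93837792e-04]
 [ 1.09385337e-04 -2.95936451e-01  9.55207624e-01 -1.63481881e-01]
 [ 0.00000000e+00  0.00000000e+00  0.00000000e+00  1.00000000e+00]]
```

View pics/w1.png

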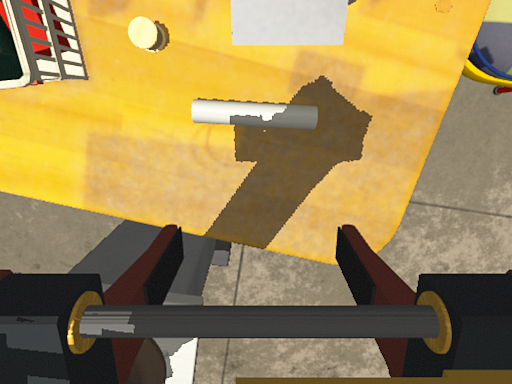

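The wrist view shows the bar from (192,111) to (317,117) and the ramp foot edge from (232,44) to (345,45), with the fingertips astride behind the bar. I'll use it to cross-check the bar's position relative to the block.

```bash
cat >> h.py <<'E'
def wray(w,st,uv,z):
    H=np.array(w['hand_eye']);Rt=Ro.from_euler('xyz',st['ee_rot']).as_matrix()
    R=Rt@H[:3,:3];p=np.array(st['eef_pos'])+Rt@H[:3,3]
    d=R@np.array([(uv[0]-w['cx'])/w['fx'],(uv[1]-w['cy'])/w['fy'],1.]);return p+d*(z-p[2])/d[2]
E
python3 - <<'E'
from h import *
w=np.load('pics/w1.npz');st=sense()
for n,u,z in(('bar+',[192,111],.015),('bar-',[317,117],.015),('foot+',[232,44],0),('foot-',[345,45],0)):
    P=wray(w,st,u,z);print(n,P.round(4),w2b(P).round(4))
T=np.load('pics/top0.npz')
print('near edge',ray(T,[250,333],0))
x,y=b2w(-.215,.025);route(st['eef_pos'],st['ee_rot'][2],[(x,y,.012,.152)])
E
```

```text
bar+ [ 0.4603 -0.1207  0.015 ] [-0.1549  0.1135]
bar- [ 0.4778 -0.2834  0.015 ] [-0.1623 -0.05  ]
foot+ [ 0.5495 -0.1605  0.    ] [-0.0728  0.0606]
foot- [ 0.5704 -0.303   0.    ] [-0.0737 -0.0834]
near edge [ 0.29010939 -0.1563388   0.        ]
[-0.    0.01  1.  ] 0.002 -> [ 0.415 -0.217  0.172] 0.152
[-0.  0.  1.] -0.0 -> [ 0.415 -0.217  0.072] 0.152
[-0.   0.   0.6] -0.0 -> [ 0.415 -0.217  0.012] 0.152
```

Request:
drive_tool:
  plan:
    - [[0,0.01,0.5,0,1],[0,0.01,1,0,1],[0,0.01,1,0,1],[0,0.01,1,0,1],[0,0.01,1,0,1],[0,0.01,1,0,1],[0,0.01,1,0,1],[0,0.01,1,0,1],[0,0.01,1,0,1],[0,0.01,1,0,1]]

```text
clock: 7.65
eef_pos: [0.4148, -0.2173, 0.1723]
ee_rot: [3.142, -0.001, 0.153]
ft_force: [-0.7, 0.8, 0.2]
grip_width: 1.001
gripper_force: 0.0
```

Request:
drive_tool:
  plan:
    - [[0,0,0.4,0,1],[0,0,0.8,0,1],[0,0,1,0,1],[0,0,1,0,1],[0,0,1,0,1],[0,0,1,0,1],[0,0,1,0,1],[0,0,1,0,1],[0,0,1,0,1],[0,0,1,0,1]]

```text
clock: 8.48
eef_pos: [0.4148, -0.2172, 0.0723]
ee_rot: [3.141, -0.002, 0.152]
ft_force: [-0.4, -1.2, 0.4]
grip_width: 1.0
gripper_force: 0.0
```

Request:
drive_tool:
  plan:
    - [[0,0,0.2,0,1],[0,0,0.4,0,1],[0,0,0.55,0,1],[0,0,0.62,0,1],[0,0,0.62,0,1],[0,0,0.62,0,1],[0,0,0.62,0,1],[0,0,0.62,0,1],[0,0,0.62,0,1],[0,0,0.62,0,1]]

```text
clock: 9.32
eef_pos: [0.4147, -0.2173, 0.0101]
ee_rot: [3.141, -0.001, 0.152]
ft_force: [0.5, -0.2, 0.1]
grip_width: 0.999
gripper_force: 0.0
```

Request:
drive_tool:
  plan:
    - [[0.1,0,0,0,1],[0.15,0,0,0,1],[0.19,0,0,0,1],[0.22,0,0,0,1],[0.25,0,0,0,1],[0.28,0,0,0,1],[0.31,0,0,0,1],[0.34,0,0,0,1],[0.37,0,0,0,1],[0.4,0,0,0,1]]

```text
clock: 10.15
eef_pos: [0.4541, -0.2112, 0.0096]
ee_rot: [-3.142, 0.0, 0.152]
ft_force: [-0.4, 1.2, 0.3]
grip_width: 0.996
gripper_force: 0.1
```

Request:
drive_tool:
  plan:
    - [[0.03,0,0,0,1],[0.06,0,0,0,1],[0.09,0,0,0,1],[0.12,0,0,0,1],[0.15,0,0,0,1],[0.18,0,0,0,1],[0.21,0,0,0,1],[0.24,0,0,0,1],[0.27,0,0,0,1],[0.3,0,0,0,1]]

```text
clock: 10.98
eef_pos: [0.4838, -0.2066, 0.0096]
ee_rot: [-3.142, 0.0, 0.152]
ft_force: [-0.4, 0.3, -0.2]
grip_width: 0.999
gripper_force: 0.1
```

```bash
python3 - <<'E'
from h import *
s=sense();print(s['clock'],s['eef_pos'],s['ee_rot'],w2b(s['eef_pos']))
a=save('top','t2')['img'][145:275,195:325,::-1]
cv2.imwrite('pics/c3.png',cv2.resize(a,None,fx=4.6,fy=4.6,interpolation=cv2.INTER_CUBIC))
E
```

```text
10.9833 [ 0.48376566 -0.20663995  0.00962047] [-3.14154360e+00  4.90290373e-05  1.52212696e-01] [-0.14472345  0.02496121]
```

View pics/c3.png

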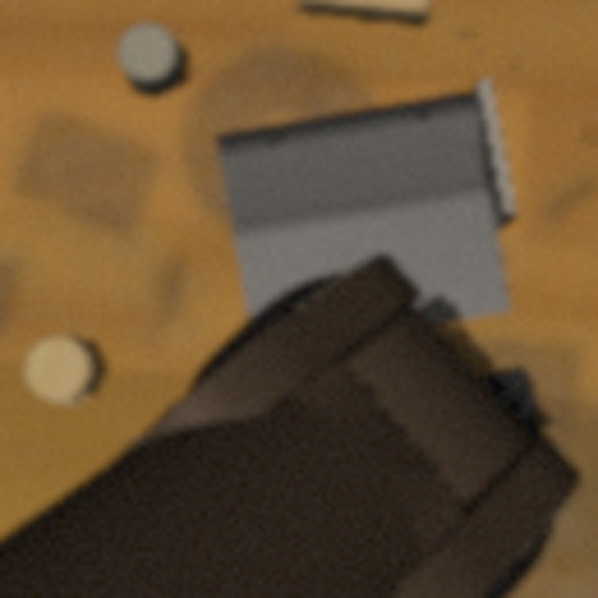

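The top view shows the hand hiding the bar, with the spool, pot and block unmoved. I'll go on and check with the wrist camera.

Request:
drive_tool:
  plan:
    - [[0.03,0,0,0,1],[0.06,0,0,0,1],[0.09,0,0,0,1],[0.12,0,0,0,1],[0.15,0,0,0,1],[0.18,0,0,0,1],[0.21,0,0,0,1],[0.24,0,0,0,1],[0.27,0,0,0,1],[0.3,0,0,0,1]]

```text
clock: 11.87
eef_pos: [0.5135, -0.2021, 0.0096]
ee_rot: [-3.142, -0.0, 0.152]
ft_force: [0.3, -0.0, 0.5]
grip_width: 0.998
gripper_force: 0.1
```

```bash
python3 - <<'E'
from h import *
s=sense();print(s['clock'],s['eef_pos'],s['ee_rot'],w2b(s['eef_pos']))
save('wrist','w2')
E
```

```text
11.8667 [ 0.51347576 -0.20208759  0.00962514] [-3.14157136e+00 -4.55458222e-05  1.52186281e-01] [-0.11466661  0.02496251]
```

View pics/w2.png

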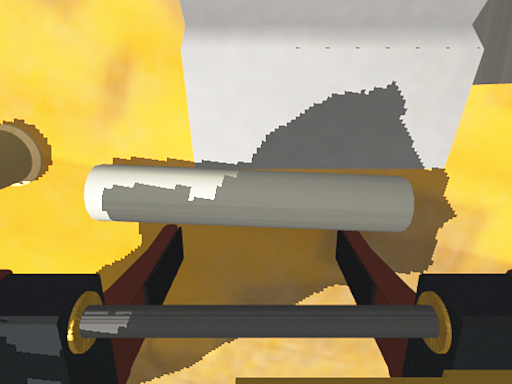

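The bar lies just ahead of both fingertips, from (85,192) to (413,205), with its left end slightly forward. It is at the foot of the ramp and about centred. I'll push it up the ramp.

Request:
drive_tool:
  plan:
    - [[0.03,0,0,0,1],[0.06,0,0,0,1],[0.09,0,0,0,1],[0.12,0,0,0,1],[0.15,0,0,0,1],[0.18,0,-0.01,0,1],[0.21,0,-0.015,0,1],[0.24,0,-0.022,0,1],[0.27,0,-0.03,0,1],[0.3,0,-0.037,0,1]]

```text
clock: 12.75
eef_pos: [0.543, -0.1977, 0.0134]
ee_rot: [-3.142, 0.0, 0.152]
ft_force: [-3.4, -0.1, 2.7]
grip_width: 1.005
gripper_force: 1.7
```

Request:
drive_tool:
  plan:
    - [[0.03,0,-0.008,0,1],[0.06,0,-0.015,0,1],[0.09,0,-0.022,0,1],[0.12,0,-0.03,0,1],[0.15,0,-0.037,0,1],[0.18,0,-0.044,0,1],[0.21,0,-0.051,0,1],[0.24,0,-0.058,0,1],[0.27,0,-0.066,0,1],[0.3,0,-0.073,0,1]]

```text
clock: 13.58
eef_pos: [0.5728, -0.193, 0.0207]
ee_rot: [-3.142, -0.0, 0.152]
ft_force: [-3.1, -0.3, 1.0]
grip_width: 0.998
gripper_force: 1.6
```

```bash
python3 - <<'E'
from h import *
s=sense();print(s['clock'],s['eef_pos'],s['ft_force'],w2b(s['eef_pos']))
save('wrist','w3')
E
```

```text
13.5833 [ 0.57279576 -0.19300677  0.0207294 ] [-3.14151247 -0.25192625  1.0367525 ] [-0.05465558  0.02495667]
```

View pics/w3.png

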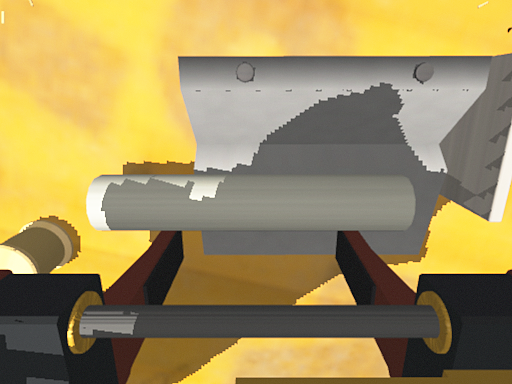

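The bar is now parallel to the groove, in contact with both fingertips (rows 178..230), on the upper ramp with force about 3 N. Next is over the lip.

Request:
drive_tool:
  plan:
    - [[0.03,0,-0.008,0,1],[0.06,0,-0.015,0,1],[0.09,0,-0.022,0,1],[0.12,0,-0.03,0,1],[0.145,0,-0.035,0,1],[0.165,0,-0.04,0,1],[0.185,0,-0.045,0,1],[0.205,0,-0.047,0,1],[0.225,0,-0.047,0,1],[0.24,0,-0.047,0,1]]

```text
clock: 14.47
eef_pos: [0.5966, -0.1893, 0.0254]
ee_rot: [3.142, -0.0, 0.152]
ft_force: [-0.4, -0.1, 0.5]
grip_width: 0.997
gripper_force: 0.0
```

```bash
python3 - <<'E'
from h import *
s=sense();print(s['clock'],s['eef_pos'],s['ft_force'],w2b(s['eef_pos']))
save('wrist','w4')
E
```

```text
14.4667 [ 0.59661112 -0.18929268  0.02536449] [-0.41965996 -0.1190567   0.49742321] [-0.03055244  0.02502192]
```

View pics/w4.png

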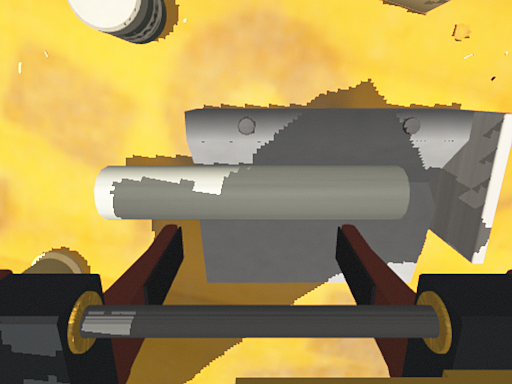

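The bar lies in the groove at rows 166..218, columns 95..409, parallel to it, and the fingers are clear of it. I'll measure its end, then retreat upward.

```bash
python3 - <<'E'
from h import *
w=np.load('pics/w4.npz');st=sense()
for u in([97,193],[408,192]):print(w2b(wray(w,st,u,.023)))
print(st['joint_pos'].round(2))
T=np.load('pics/top0.npz')
for u in([176,250],[151,170]):print(ray(T,u,.1),ray(T,u,.2))
E
```

```text
[-0.00153319  0.11469086]
[-0.00075463 -0.0583315 ]
[-0.23  0.73  0.68  1.79 -0.6   0.83 -0.68]
[ 0.48402642 -0.00249016  0.1       ] [ 0.48309334 -0.0267469   0.2       ]
[0.66333762 0.05802041 0.1       ] [0.63917532 0.02592471 0.2       ]
```

Request:
drive_tool:
  plan:
    - [[-0.15,0,-0.02,0,1],[-0.3,0,-0.05,0,1],[-0.3,0,-0.3,0,1],[-0.3,0,-0.6,0,1],[-0.3,0,-1,0,1],[-0.3,0,-1,0,-1],[-0.3,0,-1,0,-1],[-0.3,0,-1,0,-1],[-0.3,0,-1,0,-1],[-0.3,0,-1,0,-1]]

```text
clock: 15.35
eef_pos: [0.5658, -0.1936, 0.124]
ee_rot: [-3.141, 0.002, 0.152]
ft_force: [-0.4, 0.4, -0.2]
grip_width: 0.661
gripper_force: 0.0
```

Request:
drive_tool:
  plan:
    - [[0,0,-0.3,0.15,-1],[0.1,0,-0.5,0.3,-1],[0.2,0,-0.5,0.5,-1],[0.3,-0.1,-0.5,0.6,-1],[0.4,-0.2,-0.5,0.8,-1],[0.6,-0.3,-0.5,0.9,-1],[0.6,-0.3,-0.5,0.9,-1],[0.6,-0.3,-0.5,0.9,-1],[0.6,-0.3,-0.5,0.9,-1],[0.6,-0.3,-0.5,0.9,-1]]

```text
clock: 16.18
eef_pos: [0.6203, -0.1562, 0.175]
ee_rot: [3.141, 0.001, -0.555]
ft_force: [1.0, 0.5, -0.2]
grip_width: 0.007
gripper_force: 0.0
```

```bash
python3 - <<'E'
from h import *
st=sense();print(st['clock'],st['eef_pos'],st['ee_rot'],w2b(st['eef_pos']),st['joint_pos'].round(2),st['grip_width'])
x,y=b2w(0,.135);route(st['eef_pos'],st['ee_rot'][2],[(x,y,.14,-1.3)])
E
```

```text
16.1833 [ 0.62031372 -0.15624087  0.17497884] [ 3.14087963e+00  7.05716419e-04 -5.55006750e-01] [-0.00211858  0.05410372] [-0.46  0.66  0.99  1.66 -0.59  1.16 -1.45] 0.0071292441615821425
[-0.51 -0.63  0.35] 0.949 -> [ 0.61  -0.076  0.14 ] -1.3
```

Request:
drive_tool:
  plan:
    - [[-0.1,-0.12,0,0.15,-1],[-0.2,-0.25,0,0.3,-1],[-0.3,-0.37,0,0.45,-1],[-0.4,-0.5,0.1,0.6,-1],[-0.52,-0.65,0.2,0.8,-1],[-0.52,-0.65,0.35,0.95,-1],[-0.52,-0.65,0.35,0.95,-1],[-0.52,-0.65,0.35,0.95,-1],[-0.52,-0.65,0.35,0.95,-1],[-0.52,-0.65,0.35,0.95,-1]]

```text
clock: 17.02
eef_pos: [0.6116, -0.0741, 0.1415]
ee_rot: [-3.14, -0.001, -1.3]
ft_force: [-0.3, 0.2, -0.3]
grip_width: 0.004
gripper_force: 0.0
```

```bash
python3 - <<'E'
from h import *
st=sense();print(st['clock'],st['eef_pos'],st['ee_rot'],w2b(st['eef_pos']),st['joint_pos'].round(2),st['ft_force'])
w=save('wrist','w5')
x,y=b2w(0,.138);route(st['eef_pos'],st['ee_rot'][2],[(x,y,.045,-1.3)])
E
```

```text
17.0167 [ 0.61155056 -0.07405715  0.14148499] [-3.14023898e+00 -5.76894927e-04 -1.29954952e+00] [0.00166318 0.13666676] [-0.69  0.76  1.16  1.76 -0.76  1.16 -2.16] [-0.29602898  0.1880077  -0.28922169]
[-0.02  0.01  0.96] 0.001 -> [ 0.61  -0.072  0.045] -1.3
```

View pics/w5.png

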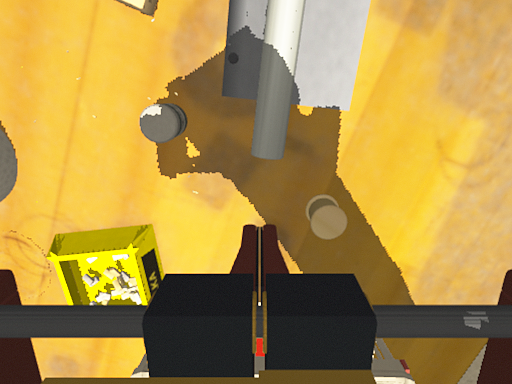

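The view shows the bar's end at about (268,155) ahead of the closed fingertips (260,228). The spool at (327,217) and the pot at (163,122) are well to the sides.

```bash
python3 - <<'E'
from h import *
w=np.load('pics/w5.npz');st=sense()
for u,z in(([268,158],.015),([268,155],.023),([327,217],.036),([163,122],.042)):print(w2b(wray(w,st,u,z)))
E
```

```text
[-0.00310794  0.11223377]
[-0.00233762  0.10791839]
[-0.0632158   0.15650886]
[0.08809627 0.0874137 ]
```

Request:
drive_tool:
  plan:
    - [[-0.03,0,0.2,0,-1],[-0.03,0,0.4,0,-1],[-0.03,0,0.6,0,-1],[-0.03,0,0.8,0,-1],[-0.03,0,0.96,0,-1],[-0.03,0,0.96,0,-1],[-0.03,0,0.96,0,-1],[-0.03,0,0.96,0,-1],[-0.03,0,0.96,0,-1],[-0.03,0,0.96,0,-1]]

```text
clock: 17.9
eef_pos: [0.6112, -0.0699, 0.0455]
ee_rot: [-3.14, -0.0, -1.301]
ft_force: [0.8, 0.3, -0.4]
grip_width: 0.004
gripper_force: 0.0
```

Request:
drive_tool:
  plan:
    - [[0,0,0.08,0.05,-1],[0,0,0.16,0.1,-1],[0,0,0.25,0.15,-1],[0,0,0.25,0.15,-1],[0,0,0.25,0.15,-1],[0,0,0.25,0.15,-1],[0,0,0.25,0.15,-1],[0,0,0.25,0.15,-1],[0,0,0.25,0.15,-1],[0,0,0.25,0.15,-1]]

```text
clock: 18.73
eef_pos: [0.6107, -0.0697, 0.0196]
ee_rot: [-3.141, 0.0, -1.418]
ft_force: [0.1, -0.0, -0.2]
grip_width: 0.008
gripper_force: 0.0
```

Request:
drive_tool:
  plan:
    - [[0.05,0,0,0,-1],[0.1,0,0,0,-1],[0.14,0,0,0,-1],[0.17,0,0,0,-1],[0.2,0,0,0,-1],[0.22,0,0,0,-1],[0.24,0,0,0,-1],[0.26,0,0,0,-1],[0.28,0,0,0,-1],[0.3,0,0,0,-1]]

```text
clock: 19.57
eef_pos: [0.615, -0.0992, 0.0192]
ee_rot: [3.141, 0.0, -1.418]
ft_force: [-0.5, 1.5, 0.2]
grip_width: 0.005
gripper_force: 0.8
```

```bash
python3 - <<'E'
from h import *
st=sense();print(st['clock'],st['eef_pos'],st['ee_rot'],w2b(st['eef_pos']),st['ft_force'])
E
```

```text
19.5667 [ 0.61504545 -0.0992242   0.01923844] [ 3.14143343e+00  2.80899748e-04 -1.41826426e+00] [0.0013071 0.1112607] [-0.5279834   1.49944751  0.20628535]
```

Request:
drive_tool:
  plan:
    - [[0.02,0,0,0,-1],[0.04,0,0,0,-1],[0.06,0,0,0,-1],[0.08,0,0,0,-1],[0.1,0,0,0,-1],[0.115,0,0,0,-1],[0.13,0,0,0,-1],[0.14,0,0,0,-1],[0.15,0,0,0,-1],[0.16,0,0,0,-1]]

```text
clock: 20.4
eef_pos: [0.6175, -0.1152, 0.0193]
ee_rot: [3.142, 0.0, -1.419]
ft_force: [-0.1, 1.9, -0.2]
grip_width: 0.005
gripper_force: 0.9
```

Request:
drive_tool:
  plan:
    - [[0.003,0,0,0,-1],[0.006,0,0,0,-1],[0.009,0,0,0,-1],[0.012,0,0,0,-1],[0.015,0,0,0,-1],[0.018,0,0,0,-1],[0.021,0,0,0,-1],[0.024,0,0,0,-1],[0.027,0,0,0,-1],[0.03,0,0,0,-1]]

```text
clock: 21.23
eef_pos: [0.6179, -0.1177, 0.0193]
ee_rot: [3.141, 0.001, -1.418]
ft_force: [-1.8, 4.3, 1.5]
grip_width: 0.007
gripper_force: 2.1
```

```bash
python3 - <<'E'
from h import *
st=sense();print(st['clock'],w2b(st['eef_pos']),st['ft_force'])
E
```

```text
21.2333 [0.00130565 0.09257615] [-1.82575448  4.280662    1.52217471]
```

Request:
drive_tool:
  plan:
    - [[0.002,0,0,0,-1],[0.004,0,0,0,-1],[0.006,0,0,0,-1],[0.008,0,0,0,-1],[0.01,0,0,0,-1],[0.01,0,0,0,-1],[0.01,0,0,0,-1],[0.01,0,0,0,-1],[0.01,0,0,0,-1],[0.01,0,0,0,-1]]

```text
clock: 22.07
eef_pos: [0.6179, -0.1177, 0.0193]
ee_rot: [3.141, 0.002, -1.418]
ft_force: [-1.8, 5.8, 3.8]
grip_width: 0.007
gripper_force: 3.3
```

Request:
drive_tool:
  plan:
    - [[0.003,0,0,0,-1],[0.006,0,0,0,-1],[0.009,0,0,0,-1],[0.01,0,0,0,-1],[0.01,0,0,0,-1],[0.01,0,0,0,-1],[0.01,0,0,0,-1],[0.01,0,0,0,-1],[0.01,0,0,0,-1],[0.01,0,0,0,-1]]

```text
clock: 22.9
eef_pos: [0.618, -0.1177, 0.0192]
ee_rot: [3.141, 0.004, -1.417]
ft_force: [-3.9, 9.6, 5.3]
grip_width: 0.004
gripper_force: 4.6
```

It is firmly against the stop, with the force rising and no motion. I'll back off gently and rise.

Request:
drive_tool:
  plan:
    - [[-0.01,0,0,0,-1],[-0.02,0,0,0,-1],[-0.04,0,0,0,-1],[-0.08,0,0,0,-1],[-0.14,0,0,0,-1],[-0.2,0,0,0,-1],[-0.25,0,0,0,-1],[-0.25,0,0,0,-1],[-0.25,0,0,0,-1],[-0.25,0,0,0,-1]]

```text
clock: 23.73
eef_pos: [0.6145, -0.0955, 0.0194]
ee_rot: [-3.141, -0.0, -1.418]
ft_force: [0.4, 0.3, -0.5]
grip_width: 0.004
gripper_force: 0.0
```

Request:
drive_tool:
  plan:
    - [[0,0,-0.2,0,-1],[0,0,-0.5,0,-1],[0,0,-0.8,0,-1],[0,0,-1,0,-1],[0,0,-1,0,-1],[0,0,-1,0,-1],[0,0,-1,0,-1],[0,0,-1,0,-1],[0,0,-1,0,-1],[0,0,-1,0,-1]]

```text
clock: 24.57
eef_pos: [0.614, -0.0954, 0.1185]
ee_rot: [3.14, 0.0, -1.419]
ft_force: [-1.0, -0.3, 0.3]
grip_width: 0.003
gripper_force: 0.0
```

```bash
python3 - <<'E'
from h import *
st=sense();print(st['clock'],w2b(st['eef_pos']),st['eef_pos'],st['ft_force'])
w=save('wrist','w6');H=np.array(w['hand_eye']);Rt=Ro.from_euler('xyz',st['ee_rot']).as_matrix()
R=Rt@H[:3,:3];p=np.array(st['eef_pos'])+Rt@H[:3,3]
g=cv2.cvtColor(w['img'],cv2.COLOR_RGB2HSV)
for y in np.arange(.06,.1,.003):   # sample saturation along bar axis top line
    P=np.r_[b2w(0,y),.03];c=(P-p)@R;u=c[:2]/c[2]*w['fx']+[w['cx'],w['cy']];i=np.rint(u).astype(int);print(round(y,3),i,g[i[1],i[0]])
E
```

```text
24.5667 [0.00087001 0.11521325] [ 0.61401492 -0.0953834   0.11845484] [-0.97156958 -0.26531533  0.2836661 ]
0.06 [261 128] [ 30  16 127]
0.063 [261 132] [ 33  22 129]
0.066 [261 136] [ 27  20 128]
0.069 [261 140] [ 40  18 125]
0.072 [261 144] [ 33  25 124]
0.075 [261 147] [ 22  22 126]
0.078 [261 151] [ 27  21 123]
0.081 [261 155] [ 39  14 126]
0.084 [261 158] [ 18 187 135]
0.087 [261 162] [ 19 181 137]
0.09 [261 165] [ 20 182 137]
0.093 [261 169] [ 19 178 136]
0.096 [261 172] [ 19 177 137]
0.099 [261 176] [ 19 167 136]
```

```bash
python3 - <<'E'
from h import *
w=np.load('pics/w6.npz');st=sense();H=w['hand_eye'];Rt=Ro.from_euler('xyz',st['ee_rot']).as_matrix()
R=Rt@H[:3,:3];p=np.array(st['eef_pos'])+Rt@H[:3,3];g=cv2.cvtColor(w['img'],cv2.COLOR_RGB2HSV)
for x,z in((.037,.032),(-.045,.0066),(-.03,.0103),(0,.03),(.005,.03),(-.005,.03)):
    L=[]
    for y in np.arange(.03,.1,.0005):
        c=(np.r_[b2w(x,y),z]-p)@R;i=np.rint(c[:2]/c[2]*w['fx']+[w['cx'],w['cy']]).astype(int);L.append((g[i[1],i[0],1] if 0<=i[1]<384 and 0<=i[0]<512 else -1))
    k=[j for j in range(len(L)) if L[j]>90];print(x,.03+.0005*k[0] if k else None)
E
```

```text
0.037 0.061
-0.045 0.061
-0.03 0.0605
0 0.08299999999999999
0.005 0.082
-0.005 0.082
```

```bash
python3 -c "
from rig import *
print(close_job())"
```

```text
the job is handed in; nothing more can be done
None
```

The bar was rolled up the ramp into the groove and pushed until it stopped moving against the stop plate. The hand is clear and the job is handed in at about 25 s. My last image put the bar's overhang at about 20 to 22 mm, where 20 mm means touching the stop. I did not re-measure the loose objects after the final push, and the judge's verdict was not shown.

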